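# Clear the stack off the fire brick onto the shadow boards

## Robot

A 7-joint arm with a two-finger parallel gripper is mounted at the origin on a cart in front of the work surface, level with it; the furniture and walls round the work are solid. World frame = base frame: x ahead of the robot, y to its left, z up, the work surface at z = 0. Lengths are in m, angles in degrees, forces in N, time in s.
With the tool pointing down it reaches from about 0.35 to 0.9 m from the base axis. Payload 7.2 kg.
Tool frame: the origin (TCP) lies between the finger pads; the fingertips stand 22 mm ahead of it and the grasp point (between the pads) lies 3 mm ahead of it; z points along the fingers, y is the line along which they close (so a half turn about z gives the same grasp; the last joint's range is limited). The gripper opens to 88 mm and grips with 3 to 60 N. Pads are 20 mm wide; open, the fingers measure 115 mm over their backs; the gripper's body (75 mm by 178 mm) begins 61 mm behind the grasp point.
Start: joints at [-77.59, 23.554, -0.728, 91.456, 0.321, 64.991, -4.71], TCP at [0.176, 0.6, 0.245] pointing down, gripper open.
Joint ranges: [-169.25, 169.25], [-16.82, 113.86], [-84.01, 82.57], [7.8, 145.47], [-59.2, 239.2], [7.22, 106.19], [-163.78, 163.78]. Speed limits (degrees/s): [136.94, 136.94, 172.46, 172.46, 180, 180, 180].

## Interface

Orientations are given as a 3x3 rotation matrix whose columns are the frame's x, y, z axes.
In Python, from cell import bot gives the robot as it stands. The module is installed in compiled form; this text tells all that it offers.
- The arm moves only by the tool drive_tool, never from a script. Its argument "targets" is a list of rows, each a list of 3 entries, a list of its own where there are three numbers: the shift along the tool's x, y, z scaled (see below), then the turn, a rotation vector about the tool's x, y, z scaled (see below), then the closure, from -1 (fully open) to 1 (shut). In form: [[[x, y, z], [wx, wy, wz], hand], ...]. A call has 1 to 20 rows; each row is the pose to reach, as a shift and turn from the pose commanded when the call began, along the tool's axes at that moment, turning the shorter way round; what a row does not reach only later rows make up. The controller multiplies each number of a shift by 60 cm and each number of a turn by pi rad. A row lasts 1/10 s, in which the tool goes at most 50 mm and 8.59 degrees, less where a joint would pass 70% of its speed; a pose out of reach is approached as far as the arm can. A call with a number of a shift or a turn outside -1 to 1 is refused whole. A call with a gripper value outside its range is refused whole. The fingers move at their own pace and stop on an object; the grip force is fixed at half the most. Time passes only in rows, so rows that repeat a pose let the fingers close. It gives the time, the measured TCP pose, the force, the opening and the grip force at its end, in the units of the state.
- bot.read_state(): the state, without advancing time (a new reading comes with each control period).
- bot.snapshot(name): name is "scene" or "top" or "wrist"; returns (picture, depth): 420x560x3 uint8, red, green, blue; 420x560 float32, m along the optical axis (not along the pixel's ray), 0 where there is no reading.
- bot.get_calibration(name): a dict with "vfov" (degrees; the focal length in pixels is half the picture's height over the tangent of half this angle, whatever the lens; pixels are square), "cx", "cy" (the principal point, pixels), "xyz" and "orientation" of the camera in the world. Camera axes: x right, y down, z forward; pixel columns grow to the right and rows downward; lengths in m; the calibration is good to about 2 mm. A picture is of the moment at which its call begins: read the wrist's pose just before it. get_calibration takes no time and is no camera call; for the wrist camera it gives the pose at the moment of the call.
- bot.sign_off(): hands the job in; it is judged then, once.
Trained networks look in the newest picture that a camera, given by its name, has taken for a name from the list of things; names that differ only in an ending like _2 or _b are one class to them, and where a whole thing is asked for, a point or a joint stands for the part that bears it (a point fixed in the world has none). Each returns a list of dicts, best first, with "p" (0 to 1); they miss things now and then, are a little off and sometimes report something else, mostly with a low value. They report only what shows in the picture. A call takes as long as a camera call. They do not tell look-alikes from the thing itself.
- bot.silhouettes(camera, name): "mask" (420x560 bool, what is visible of it) and "location" ([column, row] in pixels, amid what is visible of it).
- bot.place_of(camera, name): "location" ([column, row] in pixels: a listed point, or the origin of a listed thing).
The state is a dict: "clock": time; "joint_positions": joint angles; "joint_vel": joint speeds; "effort": joint torques, N m; "ee_pos": TCP position; "orientation": TCP orientation; "force": force on the tool from outside, world axes, zero at the start; "torque": the same for the moment, N m; "width": opening from 0.0 (shut) to 1.0 (fully open); "grip_force": force on a finger pad.
Only numpy, scipy, OpenCV 4.12 (cv2) and the standard library are available. Lean on these libraries where they do the work, as an engineer would, in place of code of your own. Each camera call takes 0.05 s, during which the arm holds its last target. There are 200 camera calls.

## Task

The fire brick is needed for soldering, but a stack of four things has been left on it. Take the stack apart from the top and set each thing down, without dropping it, on the small shadow board whose dark inlay has that thing's outline: upright or lying flat as it was in the stack, centred on the inlay and in line with it (either way round). Leave the brick where it stands.

Things in the scene. Friction and masses are not known exactly. Their poses are not given: they have to be found in the camera images.
- fire_brick: sooty brown fire brick lying flat, 80 (its x) x 107 (its y) x 35 mm high, loose, 0.42 kg. The stack stands on it; from the bottom: blade packet, steel cube, wax block, jar, each roughly centred on the one below but turned differently. Origin at the centre of the underside
- blade_packet: flat pale packet of saw blades, 26 (its x) x 132 (its y) x 8 mm high, stiff, 22 g, bottom of the stack, its ends overhang the brick. Origin at the centre of the underside; take it across the 26 mm at the middle
- dapping_block: dark steel doming cube with round hollows, 40 x 40 x 40 mm, 0.48 kg, stands on the packet. Origin at the centre of the underside, x and y normal to its side faces
- wax_block: dark green carving wax block, 30 (its x) x 62 (its y) x 18 mm high, one corner sawn off, 32 g, lies on the cube. Origin at the centre of the underside; take it across the 30 mm
- jar_beads: small round screw-top jar with a cream lid, 38 mm across, 47 mm high, 60 g, stands on top of the stack. Origin at the centre of the underside
- round_board: screwed-down plywood shadow board, 76 x 76 mm and 6 mm thick (brass screw heads flush in its corners), with a dark flat inlay, flush with its top, in the outline of one thing: a disc of 41 mm, for the jar. Origin under its centre; the top is 6 mm above it and the inlay is centred
- oblong_board: screwed-down plywood shadow board, 74 (its x) x 106 (its y) mm and 6 mm thick (brass screw heads flush in its corners), with a dark flat inlay, flush with its top, in the outline of one thing: an oblong of 33 (x) x 65 (y) mm, for the wax block. Origin under its centre; the top is 6 mm above it and the inlay is centred
- square_board: screwed-down plywood shadow board, 80 x 80 mm and 6 mm thick (brass screw heads flush in its corners), with a dark flat inlay, flush with its top, in the outline of one thing: a square of 43 mm with sides along its x and y, for the steel cube. Origin under its centre; the top is 6 mm above it and the inlay is centred
- long_board: screwed-down plywood shadow board, 66 (its x) x 176 (its y) mm and 6 mm thick (brass screw heads flush in its corners), with a dark flat inlay, flush with its top, in the outline of one thing: a long strip of 29 (x) x 135 (y) mm, for the blade packet. Origin under its centre; the top is 6 mm above it and the inlay is centred
Mind the look-alikes: they are no part of the job. What is shaped like the wax_block but pink or white is not meant. There is more than one size of the jar_beads; the job needs the middle-sized.

How it is judged (in metres and radians):
At the end, for the whole second after the job is handed in: Jar, wax block, steel cube and blade packet each rest flat (within 0.1 rad) on the board with their outline, centre within 12 mm of the board's, the last three in line with it within 0.2 rad, at rest; the brick is within 2 cm of where it stood (horizontal distance between jar_beads and round_board below 0.012 m and z of jar_beads in the frame of round_board between 0.003 and 0.01 m and angle between each of jar_beads, wax_block, dapping_block, blade_packet's own z axis and vertical below 0.1 rad and linear speed of each of jar_beads, wax_block, dapping_block, blade_packet below 0.02 m/s and horizontal distance between wax_block and oblong_board below 0.012 m and z of wax_block in the frame of oblong_board between 0.003 and 0.01 m and angle between the x axis of wax_block and the x axis of oblong_board, either way round below 0.2 rad and horizontal distance between dapping_block and square_board below 0.012 m and z of dapping_block in the frame of square_board between 0.003 and 0.01 m and (angle between the x axis of dapping_block and the x axis of square_board, either way round below 0.2 rad or angle between the x axis of dapping_block and the y axis of square_board, either way round below 0.2 rad) and horizontal distance between blade_packet and long_board below 0.012 m and z of blade_packet in the frame of long_board between 0.003 and 0.01 m and angle between the x axis of blade_packet and the x axis of long_board, either way round below 0.2 rad and distance of fire_brick from where it was at the start of the episode below 0.02 m); the robot touches nothing.
It fails at once if the jar is dropped: it falls freely, out of the fingers, faster than 0.6 m/s (a fall of about 2 cm) (linear speed of jar_beads above 0.6 m/s and contact force between the fingers and jar_beads below 0.1 N).
It fails at once if the wax block is dropped: it falls freely, out of the fingers, faster than 0.6 m/s (a fall of about 2 cm) (linear speed of wax_block above 0.6 m/s and contact force between the fingers and wax_block below 0.1 N).
It fails at once if the steel cube is dropped: it falls freely, out of the fingers, faster than 0.6 m/s (a fall of about 2 cm) (linear speed of dapping_block above 0.6 m/s and contact force between the fingers and dapping_block below 0.1 N).
It fails at once if the blade packet is dropped: it falls freely, out of the fingers, faster than 0.6 m/s (a fall of about 2 cm) (linear speed of blade_packet above 0.6 m/s and contact force between the fingers and blade_packet below 0.1 N).
It fails at once if the fire brick is shifted by more than 2 cm (distance of fire_brick from where it was at the start of the episode above 0.02 m).
It also fails if it takes over 128 s, if anything falls off the work surface, if the arm or the gripper's body presses on something with over 40 N, if the wrist force passes 120 N, or if a joint passes its speed limit or range.

## Working session

There is one attempt and no reset: what is moved stays moved. The work goes in short steps, Python scripts to look and compute and a tool call to move; the robot and the scene stay as the last step left them, time stands still between calls to the robot, and variables do not carry over. Pictures are saved under pics/ and viewed, at most 14 in all, crops included, and the job is handed in when it is done.

Besides the shell and the picture viewer there is one more tool, called in YAML: its name, and indented under it one key for each argument. drive_tool: Moves the arm, as the interface text tells. Its arguments: {"type":"object","properties":{"targets":{"type":"array","items":{"type":"array"}}},"required":["targets"]}

```bash
mkdir -p pics; cat > h.py <<'E'
import numpy as np, cv2
from cell import bot
def snap(n,f=None):
    p,d=bot.snapshot(n); c=bot.get_calibration(n)
    if f: cv2.imwrite('pics/'+f,p[:,:,::-1])
    return p,d,c
def cloud(d,c):
    h,w=d.shape; f=h/2/np.tan(np.radians(c['vfov'])/2)
    v,u=np.mgrid[:h,:w]
    P=np.stack([(u-c['cx'])/f*d,(v-c['cy'])/f*d,d],-1)
    W=P@np.array(c['orientation']).T+np.array(c['xyz']); W[d==0]=np.nan
    return W
E
python3 - <<'E'
from h import *
s=bot.read_state(); print(s)
for n in('scene','top'):
    p,d,c=snap(n,n+'0.png'); print(n,c); np.savez(n+'0.npz',p=p,d=d,W=cloud(d,c))
E
```

```text
{'clock': 0.0, 'joint_positions': array([-77.58875068,  23.60072793,  -0.72866427,  91.50290225,
         0.32300863,  64.99118724,  -4.70900999]), 'joint_vel': array([-0.03867152, -0.06921343,  0.09815065,  0.06182243,  0.03312492,
        0.03656208,  0.02854096]), 'effort': array([-2.05723865e-05, -5.87962246e+01,  6.41661622e-01, -2.91067207e+01,
       -5.39012044e-02,  1.86784723e-02,  1.52492848e-04]), 'ee_pos': array([0.17552815, 0.59935752, 0.2438095 ]), 'orientation': array([[-9.59729314e-01,  2.80926229e-01, -3.12407321e-04],
       [ 2.80926365e-01,  9.59728010e-01, -1.58876837e-03],
       [-1.46500650e-04, -1.61255103e-03, -9.99998689e-01]]), 'force': array([-0.01015146,  0.29357608, -0.08584497]), 'torque': array([-0.03087425, -0.03274738, -0.00559084]), 'grip_force': 0.0, 'width': 1.0004821444341003}
scene {'vfov': 43.024654365305395, 'cx': 274.17281584270773, 'cy': 212.55318674218051, 'xyz': array([ 0.20629831, -0.83526974,  0.88248996]), 'orientation': array([[ 0.89191978, -0.32052535,  0.31897117],
       [-0.45205735, -0.6147045 ,  0.64636099],
       [-0.01110207, -0.72069541, -0.69316295]])}
top {'vfov': 43.84385940791156, 'cx': 286.1817621138477, 'cy': 208.6565235850488, 'xyz': array([ 0.28576391, -0.1276111 ,  1.42064551]), 'orientation': array([[ 0.03971741, -0.97404022,  0.22286359],
       [-0.99919094, -0.04012771,  0.00268899],
       [ 0.00632382, -0.22279008, -0.97484593]])}
```

View pics/scene0.png

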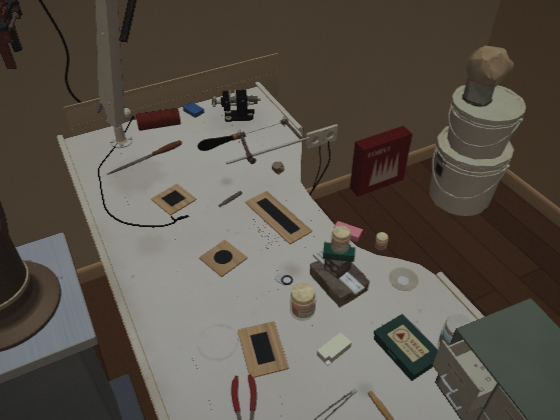

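View pics/top0.png

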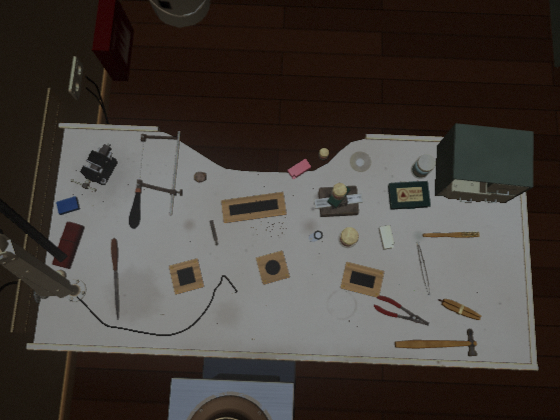

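The four-piece stack is at scene (340,255) / top (340,198), with its jar between two decoys: a big jar at top (349,236) and a small one at (324,153). The boards in the top view are long (254,208), square (186,276), round (272,267) and oblong (362,280). I'll measure these and enlarge the stack to confirm it.

```bash
cat > m.py <<'E'
from h import *
def ply(z,W,p,near,ang=None,r=0.1):
    pass
E
python3 - <<'E'
from h import *
for n,bx in(('top',dict(long=(254,208),square=(186,276),round=(272,267),oblong=(362,280))),('scene',dict(long=(278,217),square=(174,199),round=(223,257),oblong=(263,348)))):
    D=np.load(n+'0.npz');p,W=D['p'],D['W']; c=bot.get_calibration(n)
    f=210/np.tan(np.radians(c['vfov'])/2)
    def onplane(px,z):
        r=np.c_[(px[:,0]-c['cx'])/f,(px[:,1]-c['cy'])/f,np.ones(len(px))]@np.array(c['orientation']).T
        return (np.array(c['xyz'])+r*((z-c['xyz'][2])/r[:,2])[:,None])[:,:2]
    hsv=cv2.cvtColor(p,cv2.COLOR_RGB2HSV)
    for k,(u,v) in bx.items():
        m=((hsv[...,1]>70)&(hsv[...,2]>60)).astype(np.uint8)
        m=cv2.morphologyEx(m,cv2.MORPH_OPEN,np.ones((3,3)))
        nl,l,st,_=cv2.connectedComponentsWithStats(m)
        r=l[v-30:v+30,u-30:u+30]; i=np.argmax([ (r==j).sum() if j else 0 for j in range(nl)])
        cs,_=cv2.findContours((l==i).astype(np.uint8),cv2.RETR_CCOMP,cv2.CHAIN_APPROX_NONE)
        cs=sorted(cs,key=cv2.contourArea)[::-1][:2]
        for q in cs:
            R=cv2.minAreaRect((onplane(q[:,0].astype(float),.006)*1000).astype(np.float32)); print(n,k,np.round(R[0],1),np.round(R[1],1),round(R[2],1), 'z',np.round(np.nanmedian(W[l==i],0)[2]*1000,1))
    print(n,'table z',np.nanmedian(W[200:260,230:260,2]) )
D=np.load('top0.npz');W=D['W']
a=cv2.resize(D['p'][140:260,280:400,::-1],None,fx=5,fy=5,interpolation=cv2.INTER_CUBIC)
cv2.imwrite('pics/c1.png',cv2.convertScaleAbs(a,alpha=1.4))
b=np.load('scene0.npz')['p'][200:340,270:400,::-1]
cv2.imwrite('pics/c2.png',cv2.convertScaleAbs(cv2.resize(b,None,fx=4,fy=4,interpolation=cv2.INTER_CUBIC),alpha=1.5))
for n in('top','scene'):
    W=np.load(n+'0.npz')['W'];
    m=(W[...,2]>.12)&(W[...,2]<.2)&(W[...,0]>.3)&(abs(W[...,1])<.6)&(W[...,0]<.8)
    q=W[m&(W[...,2]>.14)]; print(n,len(q),np.nanmedian(q,0),np.nanmin(q,0),np.nanmax(q,0))
    c=bot.get_calibration(n)
    for k in('jar_beads','wax_block','blade_packet','dapping_block','fire_brick'):
        for o in bot.place_of(n,k)[:3]: 
            u,v=np.round(o['location']).astype(int); print(n,k,o['p'],u,v,W[v,u])
E
```

```text
top long [610.  -31.8] [ 64.8 174.2] 10.6 z 5.5
top long [610.7 -31.4] [ 34.1 138.8] 10.4 z 5.5
top square [412.2 139.2] [78.8 79.2] 17.3 z 5.3
top square [412.1 139.7] [47.8 47.3] 17.4 z 5.3
top round [445.6 -92.8] [74.7 75.2] 17.8 z 5.7
top round [445.5 -91.7] [42.3 42.1] 47.3 z 5.7
top oblong [ 413.3 -366.1] [172.3  79.3] 73.6 z 6.7
top oblong [ 423.  -336.1] [68.3 36.8] 78.3 z 6.7
top table z 0.0013079704534884051
scene long [611.3 -30.9] [ 65.7 177.7] 10.5 z 6.9
scene long [612.6 -29. ] [ 31.6 138.5] 10.4 z 6.9
scene square [412.8 140.3] [79.8 83. ] 18.0 z 6.8
scene square [413.8 142.9] [45.9 47.2] 16.8 z 6.8
scene round [446.3 -91.7] [75.3 77.6] 18.0 z 6.8
scene round [446.8 -89.9] [40.5 43. ] 11.8 z 6.8
scene oblong [ 415.1 -362.8] [168.2  79.1] 73.5 z 7.1
scene oblong [ 424.3 -333.4] [68.5 34.8] 78.0 z 7.1
scene table z 0.001529271337930127
top 1893 [ 0.70063059 -0.55649043  0.16875503] [ 0.33955723 -0.59998219  0.14003401] [0.79996251 0.45780489 0.19983685]
top jar_beads 0.67 347 244 [ 0.50887514 -0.28851695  0.05423518]
top jar_beads 0.55 336 194 [ 0.62025922 -0.24820438  0
[... 614 characters left out ...]
 337 246 [ 0.62169826 -0.26519975  0.12195258]
scene jar_beads 0.7 338 269 [ 0.61873717 -0.2805183   0.07116842]
scene jar_beads 0.57 301 312 [ 0.51842195 -0.31290477  0.03226398]
scene wax_block 0.77 345 237 [ 0.63419636 -0.27052795  0.14606738]
scene wax_block 0.68 331 350 [nan nan nan]
scene wax_block 0.64 338 252 [ 0.62334086 -0.26825056  0.10683006]
scene blade_packet 0.85 339 272 [ 0.61998819 -0.28320126  0.06412833]
scene dapping_block 0.81 340 270 [ 0.6207073  -0.28474176  0.07150251]
scene fire_brick 0.89 338 282 [ 0.62004275 -0.28358811  0.0330804 ]
scene fire_brick 0.66 279 218 [ 0.60988208 -0.04252419  0.00915782]
scene fire_brick 0.3 220 260 [ 0.43775091 -0.09644553  0.00619588]
```

View pics/c1.png

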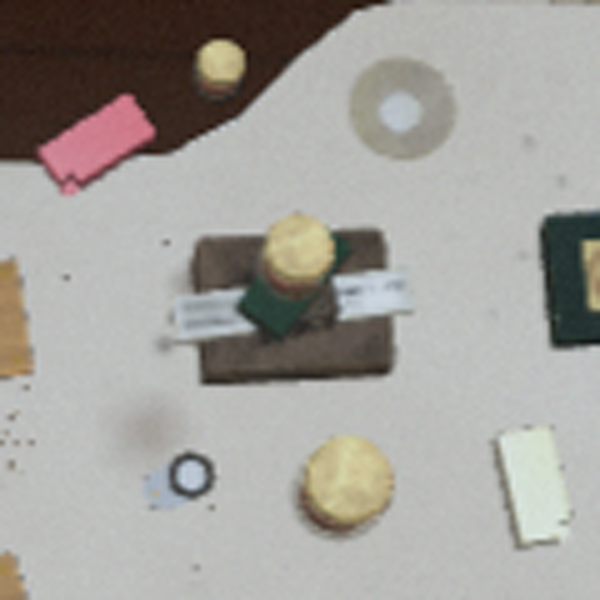

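View pics/c2.png

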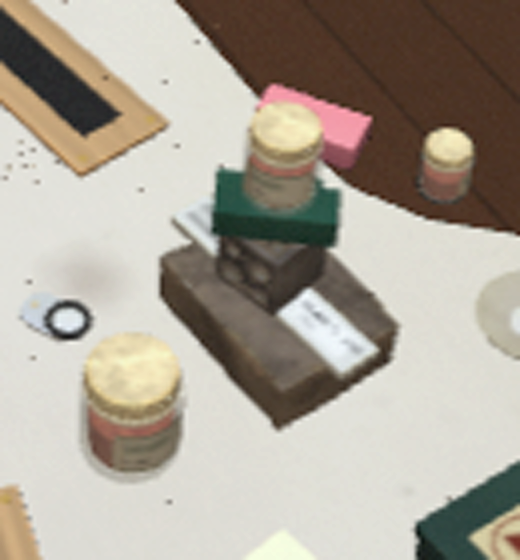

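Stack confirmed: the middle-sized jar is on the dark green wax block, above the steel cube, packet and brick. The larger jar at top (349,236) and the smaller one at (324,158) are decoys, as are the pink and white blocks. Next: obstacle heights and stack geometry.

```bash
python3 - <<'E'
from h import *
P=[]
for n in('top','scene'):
    W=np.load(n+'0.npz')['W'].reshape(-1,3); W=W[~np.isnan(W[:,0])]; P.append(W)
    j=W[(np.hypot(W[:,0]-.63,W[:,1]+.255)<.06)]
    t=j[(j[:,2]>.142)&(j[:,2]<.155)]
    print(n,'lid',len(t),t.mean(0),(t.min(0)+t.max(0))/2,np.ptp(t,axis=0))
    big=W[np.hypot(W[:,0]-.52,W[:,1]+.29)<.05]; tb=big[big[:,2]>.05]; print('big',tb.mean(0),np.ptp(tb,axis=0),tb[:,2].max())
W=np.vstack(P); W=W[(W[:,2]>.09)&(W[:,0]>-.3)&(W[:,0]<1)&(W[:,1]>-.6)&(W[:,1]<.9)]
g=np.round(W[:,:2]*10).astype(int)
for k in np.unique(g,axis=0):
    q=W[(g==k).all(1)]
    if len(q)>3: print(k/10,round(q[:,2].min(),2),round(q[:,2].max(),2),len(q),end=' | ')
E
```

```text
top lid 142 [ 0.63291876 -0.25742779  0.14750919] [ 0.6339271  -0.25696728  0.14784255] [0.03274563 0.03286996 0.01096726]
big [ 0.52999846 -0.29337623  0.06144086] [0.04869768 0.04833004 0.01795906] 0.06810384826575833
scene lid 215 [ 0.63354388 -0.25802962  0.14791919] [ 0.63386061 -0.25588576  0.14711995] [0.03363024 0.03641024 0.01005632]
big [ 0.53028267 -0.29695404  0.06124504] [0.04712458 0.04910041 0.01846846] 0.06846905899872269
[ 0.  -0.1] 0.09 0.18 353 | [0. 0.] 0.09 0.17 59 | [ 0.1 -0.1] 0.13 0.19 20 | [0.1 0. ] 0.09 0.22 885 | [0.1 0.7] 0.09 0.19 319 | [0.2 0.5] 0.22 0.35 483 | [0.2 0.6] 0.22 0.39 584 | [0.2 0.7] 0.09 0.35 1945 | [0.3 0.4] 0.09 0.21 185 | [0.3 0.5] 0.09 0.2 174 | [0.3 0.6] 0.09 0.34 260 | [0.3 0.7] 0.09 0.32 2612 | [0.4 0.3] 0.33 0.36 255 | [0.4 0.4] 0.09 0.46 4968 | [0.4 0.5] 0.09 0.26 8 | [0.4 0.7] 0.09 0.3 1394 | [0.5 0.4] 0.37 0.45 527 | [0.5 0.7] 0.09 0.27 1136 | [ 0.6 -0.6] 0.09 0.17 1034 | [ 0.6 -0.5] 0.09 0.17 208 | [ 0.6 -0.3] 0.09 0.15 822 | [ 0.6 -0.2] 0.09 0.15 227 | [0.6 0.7] 0.09 0.26 1656 | [ 0.7 -0.6] 0.09 0.18 2759 | [ 0.7 -0.5] 0.09 0.18 1126 | [ 0.7 -0.3] 0.1 0.15 45 | [0.7 0.7] 0.09 0.24 1361 | [ 0.8 -0.6] 0.13 0.18 1539 | [ 0.8 -0.5] 0.09 0.17 386 | [0.8 0.7] 0.09 0.22 1087 | [0.9 0.7] 0.09 0.2 859 | [1.  0.7] 0.09 0.18 348 |
```

```bash
python3 - <<'E'
from h import *
P=[]
for n in('top','scene'):
    d=np.load(n+'0.npz'); W=d['W'].reshape(-1,3); P.append(np.c_[W,d['p'].reshape(-1,3)])
W=np.vstack(P); W=W[~np.isnan(W[:,0])]; r=np.hypot(W[:,0],W[:,1]); b=np.degrees(np.arctan2(W[:,1],W[:,0]))
for lo in range(10,95,5):
    s=''
    for zl,zh in((.05,.1),(.1,.2),(.2,.3),(.3,.45),(.45,.9)):
        m=(b>=lo)&(b<lo+5)&(W[:,2]>zl)&(W[:,2]<zh)&(r<.9)&(r>.2)
        s+=f' {np.sort(r[m])[2]:.2f}-{r[m].max():.2f}({m.sum()})' if m.sum()>5 else ' -'
    print(lo,s)
E
```

```text
10  - - - - -
15  - - - - -
20  - - - - -
25  0.77-0.86(745) - - - -
30  0.74-0.83(545) - - - -
35  0.70-0.90(400) - - 0.53-0.66(689) -
40  0.65-0.86(730) - - 0.53-0.65(1334) 0.56-0.66(38)
45  0.54-0.78(840) 0.55-0.59(786) 0.55-0.59(1198) 0.56-0.59(1167) 0.56-0.57(12)
50  0.55-0.90(477) 0.55-0.90(886) 0.56-0.90(329) - -
55  0.59-0.89(608) 0.60-0.89(255) 0.82-0.88(177) - -
60  0.60-0.82(727) 0.66-0.83(782) 0.66-0.84(1068) - -
65  0.60-0.80(414) 0.66-0.80(816) 0.69-0.80(927) 0.70-0.79(141) -
70  0.74-0.77(394) 0.74-0.78(856) 0.56-0.77(1186) 0.53-0.77(818) -
75  0.73-0.75(384) 0.73-0.75(573) 0.74-0.75(13) - -
80  0.72-0.74(168) 0.72-0.74(66) - - -
85  - - - - -
90  - - - - -
```

```bash
python3 - <<'E'
from h import *
s=bot.read_state(); R=s['orientation']
def loc(x,y,z): print(np.round(R.T@(np.array([x,y,z])-s['ee_pos'])/.6,3))
loc(.115,.37,.40); loc(.38,.08,.40)
p,d,c=snap('wrist','w0.png'); print(c, np.array(c['orientation']).T@R)
E
```

```text
[-0.011 -0.396 -0.259]
[-0.57  -0.736 -0.259]
{'vfov': 71.52072883379836, 'cx': 277.9514247201646, 'cy': 212.2057387326163, 'xyz': array([0.09821738, 0.62289568, 0.38428739]), 'orientation': array([[ 0.28044294,  0.91828065,  0.27948597],
       [ 0.95986969, -0.26871291, -0.08027168],
       [ 0.00138956,  0.29078174, -0.9567884 ]])} [[ 4.53409497e-04  9.99999022e-01 -1.32318637e-03]
 [-9.56782132e-01  4.90240279e-05 -2.90805689e-01]
 [-2.90805339e-01  1.39785514e-03  9.56781219e-01]]
```

```bash
python3 - <<'E'
from h import *
s=bot.read_state(); R=s['orientation']
for q in ((.115,.37,.40),(.28,.27,.4),(.4,.05,.4),(.56,-.24,.32)): print(np.round(R.T@(np.array(q)-s['ee_pos'])/.6,3))
E
```

```text
[-0.011 -0.396 -0.259]
[-0.321 -0.479 -0.259]
[-0.616 -0.774 -0.259]
[-1.008 -1.163 -0.126]
```

drive_tool:
  targets:
    - [[-0.01, -0.4, -0.26], [0, 0, 0], -1]
    - [[-0.01, -0.4, -0.26], [0, 0, 0], -1]
    - [[-0.01, -0.4, -0.26], [0, 0, 0], -1]
    - [[-0.01, -0.4, -0.26], [0, 0, 0], -1]
    - [[-0.01, -0.4, -0.26], [0, 0, 0], -1]
    - [[-0.01, -0.4, -0.26], [0, 0, 0], -1]
    - [[-0.01, -0.4, -0.26], [0, 0, 0], -1]
    - [[-0.01, -0.4, -0.26], [0, 0, 0], -1]

```text
clock: 1.45
ee_pos: [0.114, 0.3678, 0.4014]
orientation: [[-0.96, 0.281, 0.001], [0.281, 0.96, 0.003], [0.0, 0.003, -1.0]]
force: [-0.4, 0.2, -0.5]
width: 1.001
grip_force: 0.0
```

drive_tool:
  targets:
    - [[-0.31, -0.08, 0], [0, 0, 0], -1]
    - [[-0.31, -0.08, 0], [0, 0, 0], -1]
    - [[-0.31, -0.08, 0], [0, 0, 0], -1]
    - [[-0.31, -0.08, 0], [0, 0, 0], -1]
    - [[-0.605, -0.375, 0], [0, 0, 0], -1]
    - [[-0.605, -0.375, 0], [0, 0, 0], -1]
    - [[-0.605, -0.375, 0], [0, 0, 0], -1]
    - [[-0.605, -0.375, 0], [0, 0, 0], -1]
    - [[-0.605, -0.375, 0], [0, 0, 0], -1]
    - [[-0.605, -0.375, 0], [0, 0, 0], -1]
    - [[-0.99, -0.77, 0.13], [0, 0, 0], -1]
    - [[-0.99, -0.77, 0.13], [0, 0, 0], -1]
    - [[-0.99, -0.77, 0.13], [0, 0, 0], -1]
    - [[-0.99, -0.77, 0.13], [0, 0, 0], -1]
    - [[-0.99, -0.77, 0.13], [0, 0, 0], -1]
    - [[-0.99, -0.77, 0.13], [0, 0, 0], -1]
    - [[-0.99, -0.77, 0.13], [0, 0, 0], -1]
    - [[-0.99, -0.77, 0.13], [0, 0, 0], -1]
    - [[-0.99, -0.77, 0.13], [0, 0, 0], -1]

```text
clock: 3.35
ee_pos: [0.5542, -0.2431, 0.3204]
orientation: [[-0.959, 0.283, -0.004], [0.283, 0.959, -0.002], [0.004, -0.003, -1.0]]
force: [-0.8, 0.6, -0.4]
width: 1.007
grip_force: 0.0
```

```bash
cat > stack.py <<'E'
from h import *
def run(tag):
    s=bot.read_state(); p,d,c=snap('wrist',tag+'.png'); W=cloud(d,c); np.savez(tag+'.npz',p=p,W=W)
    print('tcp',s['ee_pos'],'j',np.round(s['joint_positions'],1),'yaw y', np.degrees(np.arctan2(s['orientation'][1,1],s['orientation'][0,1])))
    V=W.reshape(-1,3); V=V[~np.isnan(V[:,0])]
    V=V[np.hypot(V[:,0]-.625,V[:,1]+.262)<.08]
    for nm,lo,hi in(('jar',.142,.156),('wax',.096,.106),('cube',.078,.088),('pk',.0405,.0475),('brick',.032,.038)):
        q=V[(V[:,2]>lo)&(V[:,2]<hi)]
        if len(q)>50:
            R=cv2.minAreaRect((q[:,:2]*1000).astype(np.float32)); print(nm,len(q),'z',np.round(np.median(q[:,2]),4),'mean',q.mean(0)[:2].round(4),'rect',np.round(R[0],1),np.round(R[1],1),round(R[2],1))
E
python3 -c "import stack;stack.run('w1')"
```

```text
tcp [ 0.55418356 -0.24311921  0.32042028] j [-20.   25.8  56.7  90.7 -21.9  75.6 113.2] yaw y 73.56842448463593
jar 632 z 0.148 mean [ 0.6332 -0.2531] rect [ 634.7 -253.3] [34.  33.6] 15.9
wax 361 z 0.1009 mean [ 0.6173 -0.2483] rect [ 632.7 -254.8] [31.2 61.5] 54.9
cube 171 z 0.0829 mean [ 0.6208 -0.2658] rect [ 622.3 -255. ] [45.4 55.2] 0.5
pk 829 z 0.0431 mean [ 0.6294 -0.2578] rect [ 627.5 -260.8] [ 33.4 131.5] 10.5
brick 1337 z 0.0349 mean [ 0.6247 -0.2618] rect [ 634.8 -260.4] [ 77.6 121.3] 5.0
```

View pics/w1.png

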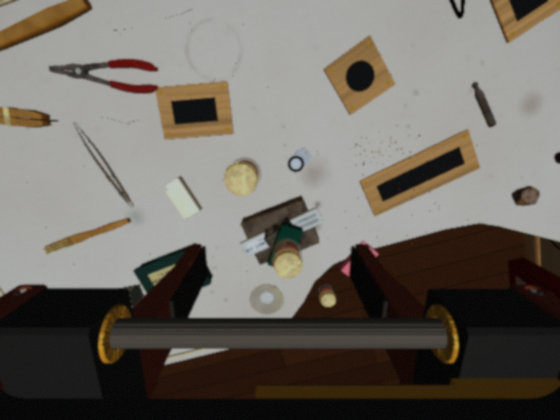

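The wrist view shows the stack at (290,245), with the jar lid at (288,263). Depths match the nominal heights of 148, 101, 83, 43 and 35 mm. Next I turn the tool and move above the jar.

```bash
cat > go.py <<'E'
import sys; from h import *
from scipy.spatial.transform import Rotation as Ro
def go(x,y,z,yaw,s=None):
    s=s or bot.read_state(); R=s['orientation']; a=np.radians(yaw)
    T=np.array([[np.sin(a),np.cos(a),0],[-np.cos(a),np.sin(a),0],[0,0,-1]])  # x,y,z cols ; y=(cos,sin)
    if np.linalg.det(T)<0: T[:,0]*=-1
    dt=R.T@(np.array([x,y,z])-s['ee_pos'])
    rv=Ro.from_matrix(R.T@T).as_rotvec()
    print('at',s['ee_pos'].round(4),'shift',np.round(dt/.6,4),'turn',np.round(rv/np.pi,4),'rows',round(np.linalg.norm(dt)/.05,1),round(np.degrees(np.linalg.norm(rv))/8.59,1),'t',s['clock'],'w',round(s['width']*88,1),'g',s['grip_force'],'j',np.round(s['joint_positions']).astype(int))
if __name__=='__main__':
    v=list(map(float,sys.argv[1:]))
    for i in range(0,len(v),4): go(*v[i:i+4])
E
python3 go.py .634 -.255 .23 20
```

```text
at [ 0.5544 -0.2419  0.3213] shift [-0.1339  0.0165  0.1518] turn [-0.0007 -0.0005  0.2982] rows 2.4 6.2 t 3.4 w 88.1 g 0.0 j [-20  26  57  91 -22  76 113]
```

drive_tool:
  targets:
    - [[-0.134, 0.0165, 0.15], [0, 0, 0.298], -1]
    - [[-0.134, 0.0165, 0.15], [0, 0, 0.298], -1]
    - [[-0.134, 0.0165, 0.15], [0, 0, 0.298], -1]
    - [[-0.134, 0.0165, 0.15], [0, 0, 0.298], -1]
    - [[-0.134, 0.0165, 0.15], [0, 0, 0.298], -1]
    - [[-0.134, 0.0165, 0.15], [0, 0, 0.298], -1]
    - [[-0.134, 0.0165, 0.15], [0, 0, 0.298], -1]
    - [[-0.134, 0.0165, 0.15], [0, 0, 0.298], -1]
    - [[-0.134, 0.0165, 0.15], [0, 0, 0.298], -1]
    - [[-0.134, 0.0165, 0.15], [0, 0, 0.298], -1]

```text
clock: 4.4
ee_pos: [0.6345, -0.2544, 0.233]
orientation: [[-0.345, 0.939, 0.001], [0.939, 0.345, 0.001], [0.0, 0.001, -1.0]]
force: [0.5, 0.2, -0.1]
width: 0.999
grip_force: 0.0
```

```bash
python3 -c "import stack;stack.run('w2')"; python3 go.py .634 -.255 .131 20
```

```text
tcp [ 0.634472   -0.25442835  0.23296516] j [-18.5  43.3  63.7  85.9 -39.5  75.4  69.2] yaw y 20.184023473257163
jar 1305 z 0.1471 mean [ 0.6336 -0.254 ] rect [ 634. -255.] [34.3 34. ] 20.9
wax 532 z 0.0999 mean [ 0.6134 -0.2439] rect [ 632.9 -252.3] [32.6 64.5] 68.7
cube 158 z 0.0822 mean [ 0.6319 -0.2491] rect [ 629.3 -252.9] [50.  57.4] 30.5
pk 1085 z 0.0421 mean [ 0.6225 -0.241 ] rect [ 595.5 -266.3] [100.  131.7] 7.5
brick 2066 z 0.0338 mean [ 0.6304 -0.2529] rect [ 608.4 -258.3] [127.1 120.1] 6.6
at [ 0.6344 -0.2548  0.233 ] shift [-1.000e-04 -9.000e-04  1.699e-01] turn [ 0.0002 -0.0001  0.0008] rows 2.0 0.0 t 4.45 w 88.0 g 0.0 j [-18  43  64  86 -40  75  69]
```

View pics/w2.png

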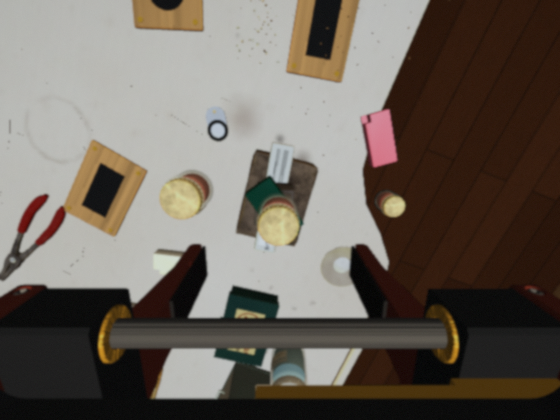

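The jar lid at (278,225) is centred on the fingers. Now I lower and close.

drive_tool:
  targets:
    - [[0, 0, 0.09], [0, 0, 0], -1]
    - [[0, 0, 0.14], [0, 0, 0], -1]
    - [[0, 0, 0.17], [0, 0, 0], -1]
    - [[0, 0, 0.17], [0, 0, 0], -1]
    - [[0, 0, 0.17], [0, 0, 0], 1]
    - [[0, 0, 0.17], [0, 0, 0], 1]
    - [[0, 0, 0.17], [0, 0, 0], 1]
    - [[0, 0, 0.17], [0, 0, 0], 1]
    - [[0, 0, 0.17], [0, 0, 0], 1]
    - [[0, 0, 0.17], [0, 0, 0], 1]
    - [[0, 0, 0.17], [0, 0, 0], 1]
    - [[0, 0, 0.17], [0, 0, 0], 1]

```text
clock: 5.65
ee_pos: [0.6343, -0.2555, 0.1308]
orientation: [[-0.343, 0.939, 0.0], [0.939, 0.343, 0.0], [-0.0, 0.0, -1.0]]
force: [0.4, 0.4, 1.1]
width: 0.414
grip_force: 29.9
```

```bash
python3 go.py .634 -.255 .18 20 .446 -.092 .2 20
```

```text
at [ 0.6343 -0.2555  0.1308] shift [ 0.001  -0.0001 -0.082 ] turn [0.0001 0.     0.0003] rows 1.0 0.0 t 5.65 w 36.4 g 29.92273359792307 j [-17  49  59  91 -45  66  73]
at [ 0.6343 -0.2555  0.1308] shift [ 0.3636 -0.2014 -0.1154] turn [0.0001 0.     0.0003] rows 5.2 0.0 t 5.65 w 36.4 g 29.92273359792307 j [-17  49  59  91 -45  66  73]
```

drive_tool:
  targets:
    - [[0, 0, -0.03], [0, 0, 0], 1]
    - [[0, 0, -0.08], [0, 0, 0], 1]
    - [[0, 0, -0.08], [0, 0, 0], 1]
    - [[0.07, -0.04, -0.08], [0, 0, 0], 1]
    - [[0.14, -0.08, -0.08], [0, 0, 0], 1]
    - [[0.21, -0.12, -0.08], [0, 0, 0], 1]
    - [[0.28, -0.16, -0.08], [0, 0, 0], 1]
    - [[0.34, -0.19, -0.08], [0, 0, 0], 1]
    - [[0.3635, -0.2015, -0.08], [0, 0, 0], 1]
    - [[0.3635, -0.2015, -0.08], [0, 0, 0], 1]
    - [[0.3635, -0.2015, -0.02], [0, 0, 0], 1]
    - [[0.3635, -0.2015, 0.04], [0, 0, 0], 1]
    - [[0.3635, -0.2015, 0.1], [0, 0, 0], 1]
    - [[0.3635, -0.2015, 0.13], [0, 0, 0], 1]
    - [[0.3635, -0.2015, 0.145], [0, 0, 0], 1]
    - [[0.3635, -0.2015, 0.145], [0, 0, 0], 1]
    - [[0.3635, -0.2015, 0.145], [0, 0, 0], 1]

```text
clock: 7.35
ee_pos: [0.4467, -0.0929, 0.0444]
orientation: [[-0.342, 0.94, 0.001], [0.94, 0.342, -0.0], [-0.001, 0.001, -1.0]]
force: [0.6, 0.9, -1.2]
width: 0.415
grip_force: 29.9
```

```bash
python3 go.py .446 -.092 .0365 20
```

```text
at [ 0.4467 -0.0929  0.0444] shift [ 0.0018 -0.0005  0.0131] turn [ 0.0003  0.0003 -0.    ] rows 0.2 0.0 t 7.35 w 36.5 g 29.91166775347665 j [-37  38  58 127 -50  42  76]
```

drive_tool:
  targets:
    - [[0.002, -0.0005, 0.006], [0, 0, 0], 1]
    - [[0.002, -0.0005, 0.0105], [0, 0, 0], 1]
    - [[0.002, -0.0005, 0.0125], [0, 0, 0], 1]
    - [[0.002, -0.0005, 0.013], [0, 0, 0], 1]
    - [[0.002, -0.0005, 0.013], [0, 0, 0], 1]

```text
clock: 7.85
ee_pos: [0.4453, -0.0908, 0.0361]
orientation: [[-0.343, 0.939, 0.0], [0.939, 0.343, 0.001], [0.001, 0.001, -1.0]]
force: [-0.8, 0.7, 3.7]
width: 0.415
grip_force: 29.9
```

drive_tool:
  targets:
    - [[0, 0, 0], [0, 0, 0], 0]
    - [[0, 0, 0], [0, 0, 0], -0.4]
    - [[0, 0, 0], [0, 0, 0], -0.7]
    - [[0, 0, 0], [0, 0, 0], -1]
    - [[0, 0, 0], [0, 0, 0], -1]
    - [[0, 0, 0], [0, 0, 0], -1]
    - [[0, 0, -0.05], [0, 0, 0], -1]
    - [[0, 0, -0.12], [0, 0, 0], -1]
    - [[0, 0, -0.2], [0, 0, 0], -1]
    - [[0, 0, -0.28], [0, 0, 0], -1]
    - [[0, 0, -0.32], [0, 0, 0], -1]
    - [[0, 0, -0.32], [0, 0, 0], -1]

```text
clock: 9.05
ee_pos: [0.4467, -0.0916, 0.2304]
orientation: [[-0.343, 0.939, 0.005], [0.939, 0.343, 0.001], [-0.0, 0.005, -1.0]]
force: [0.1, 0.3, -1.0]
width: 1.002
grip_force: 0.0
```

```bash
python3 - <<'E'
from h import *
p,d,c=snap('wrist'); W=cloud(d,c).reshape(-1,3)
q=W[(np.hypot(W[:,0]-.446,W[:,1]+.092)<.05)&(W[:,2]>.046)]; print(len(q),q.mean(0),q[:,:2].min(0)/2+q[:,:2].max(0)/2,np.ptp(q,axis=0))
for n in('top',):
    p,d,c=snap(n); W=cloud(d,c).reshape(-1,3)
    q=W[(np.hypot(W[:,0]-.62,W[:,1]+.255)<.05)&(W[:,2]>.094)&(W[:,2]<.11)]
    R=cv2.minAreaRect((q[:,:2]*1000).astype(np.float32)); print(len(q),R,q.mean(0))
E
python3 go.py .58 -.23 .25 20
```

```text
30868 [ 0.43983944 -0.07305019  0.29408458] [ 0.44448333 -0.0840719 ] [0.09692887 0.06969774 0.27912884]
263 ((631.3619384765625, -259.3553771972656), (30.009740829467773, 62.80535125732422), 54.866851806640625) [ 0.63012084 -0.25920343  0.1000883 ]
at [ 0.4452 -0.0903  0.2276] shift [-0.2958  0.131  -0.0376] turn [ 0.0004 -0.0005  0.0007] rows 3.9 0.0 t 9.15 w 87.5 g 0.0 j [-58  22  81 118 -25  61  55]
```

```bash
python3 go.py .632 -.257 .21 55
```

```text
at [ 0.4452 -0.0903  0.2276] shift [-0.368   0.1968  0.0291] turn [ 0.0006 -0.0003 -0.1938] rows 5.0 4.1 t 9.15 w 87.5 g 0.0 j [-58  22  81 118 -25  61  55]
```

drive_tool:
  targets:
    - [[-0.368, 0.197, 0.03], [0, 0, -0.194], -1]
    - [[-0.368, 0.197, 0.03], [0, 0, -0.194], -1]
    - [[-0.368, 0.197, 0.03], [0, 0, -0.194], -1]
    - [[-0.368, 0.197, 0.03], [0, 0, -0.194], -1]
    - [[-0.368, 0.197, 0.03], [0, 0, -0.194], -1]
    - [[-0.368, 0.197, 0.03], [0, 0, -0.194], -1]
    - [[-0.368, 0.197, 0.03], [0, 0, -0.194], -1]
    - [[-0.368, 0.197, 0.03], [0, 0, -0.194], -1]
    - [[-0.368, 0.197, 0.03], [0, 0, -0.194], -1]
    - [[-0.368, 0.197, 0.03], [0, 0, -0.194], -1]

```text
clock: 10.15
ee_pos: [0.6315, -0.2567, 0.2096]
orientation: [[-0.819, 0.573, -0.0], [0.573, 0.819, 0.001], [0.001, 0.001, -1.0]]
force: [-0.5, 0.4, -0.2]
width: 0.999
grip_force: 0.0
```

```bash
python3 -c "import stack;stack.run('w3')"; python3 go.py .632 -.257 .21 55
python3 - <<'E'
from h import *
W=np.load('w3.npz')['W'].reshape(-1,3)
j=W[(np.hypot(W[:,0]-.446,W[:,1]+.092)<.04)&(W[:,2]>.04)&(W[:,2]<.06)]; print('jar',len(j),j.mean(0) if len(j) else 0)
E
```

```text
tcp [ 0.63146009 -0.25670687  0.20964562] j [-12.9  38.7  50.7  87.4 -31.3  69.   98.1] yaw y 55.012272969595685
wax 2114 z 0.1003 mean [ 0.6297 -0.2557] rect [ 631.9 -256.6] [29.9 61.4] 54.1
cube 354 z 0.0821 mean [ 0.6284 -0.2622] rect [ 630.2 -253.3] [51.2 58.5] 30.5
pk 1579 z 0.0424 mean [ 0.6276 -0.2564] rect [ 596.  -266.2] [100.  131.7] 7.6
brick 2559 z 0.0342 mean [ 0.6255 -0.2586] rect [ 608.8 -259.3] [127.4 118. ] 5.1
at [ 0.6317 -0.2567  0.2099] shift [-0.0007 -0.     -0.0001] turn [ 0.0003 -0.0001  0.0001] rows 0.0 0.0 t 10.2 w 87.8 g 0.0 j [-13  39  51  87 -31  69  98]
jar 0 0
```

View pics/w3.png

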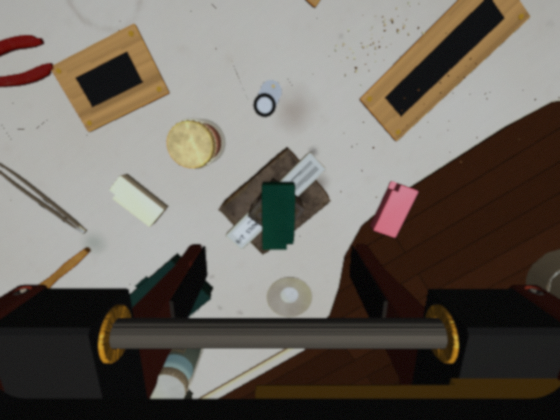

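The wax block at (279,215) lies centred and in line between the fingers. I'll go down so the tips stay just above the cube top.

drive_tool:
  targets:
    - [[0, 0, 0.08], [0, 0, 0], -1]
    - [[0, 0, 0.14], [0, 0, 0], -1]
    - [[0, 0, 0.169], [0, 0, 0], -1]
    - [[0, 0, 0.169], [0, 0, 0], -1]
    - [[0, 0, 0.169], [0, 0, 0], -1]
    - [[0, 0, 0.169], [0, 0, 0], 1]
    - [[0, 0, 0.169], [0, 0, 0], 1]
    - [[0, 0, 0.169], [0, 0, 0], 1]
    - [[0, 0, 0.169], [0, 0, 0], 1]
    - [[0, 0, 0.169], [0, 0, 0], 1]
    - [[0, 0, 0.169], [0, 0, 0], 1]
    - [[0, 0, 0.169], [0, 0, 0], 1]
    - [[0, 0, 0.169], [0, 0, 0], 1]
    - [[0, 0, 0.169], [0, 0, 0], 1]

```text
clock: 11.6
ee_pos: [0.6318, -0.258, 0.1084]
orientation: [[-0.819, 0.574, -0.0], [0.574, 0.819, 0.0], [0.0, -0.0, -1.0]]
force: [1.0, -0.0, 1.2]
width: 0.339
grip_force: 30.0
```

```bash
python3 go.py .4235 -.335 .15 -11.8; python3 go.py .4235 -.335 .031 -11.8
```

```text
at [ 0.6318 -0.258   0.1084] shift [ 0.2106 -0.3045 -0.0694] turn [-0.     -0.      0.3709] rows 4.5 7.8 t 11.6 w 29.9 g 30.000018775463104 j [-11  44  47  92 -36  59 102]
at [ 0.6318 -0.258   0.1084] shift [ 0.2106 -0.3045  0.129 ] turn [-0.     -0.      0.3709] rows 4.7 7.8 t 11.6 w 29.9 g 30.000018775463104 j [-11  44  47  92 -36  59 102]
```

drive_tool:
  targets:
    - [[0, 0, -0.03], [0, 0, 0], 1]
    - [[0, 0, -0.08], [0, 0, 0], 1]
    - [[0.05, -0.07, -0.08], [0, 0, 0.04], 1]
    - [[0.1, -0.14, -0.08], [0, 0, 0.08], 1]
    - [[0.15, -0.21, -0.08], [0, 0, 0.12], 1]
    - [[0.19, -0.28, -0.08], [0, 0, 0.165], 1]
    - [[0.2105, -0.3045, -0.08], [0, 0, 0.21], 1]
    - [[0.2105, -0.3045, -0.08], [0, 0, 0.255], 1]
    - [[0.2105, -0.3045, -0.08], [0, 0, 0.3], 1]
    - [[0.2105, -0.3045, -0.08], [0, 0, 0.345], 1]
    - [[0.2105, -0.3045, -0.08], [0, 0, 0.371], 1]
    - [[0.2105, -0.3045, -0.08], [0, 0, 0.371], 1]
    - [[0.2105, -0.3045, -0.02], [0, 0, 0.371], 1]
    - [[0.2105, -0.3045, 0.04], [0, 0, 0.371], 1]
    - [[0.2105, -0.3045, 0.09], [0, 0, 0.371], 1]
    - [[0.2105, -0.3045, 0.112], [0, 0, 0.371], 1]
    - [[0.2105, -0.3045, 0.112], [0, 0, 0.371], 1]
    - [[0.2105, -0.3045, 0.112], [0, 0, 0.371], 1]

```text
clock: 13.4
ee_pos: [0.4239, -0.3358, 0.0425]
orientation: [[0.204, 0.979, 0.001], [0.979, -0.204, -0.001], [-0.001, 0.001, -1.0]]
force: [0.7, -0.7, -0.2]
width: 0.341
grip_force: 30.0
```

```bash
python3 go.py .4235 -.335 .031 -11.8
```

```text
at [ 0.4239 -0.3358  0.0425] shift [ 0.0012 -0.001   0.0191] turn [0.0004 0.0002 0.0001] rows 0.2 0.0 t 13.4 w 30.0 g 29.999889135360718 j [ -7  46  59 116 -52  50  70]
```

drive_tool:
  targets:
    - [[0.001, 0, 0.007], [0, 0, 0], 1]
    - [[0.001, 0, 0.014], [0, 0, 0], 1]
    - [[0.001, 0, 0.0185], [0, 0, 0], 1]
    - [[0.001, 0, 0.0185], [0, 0, 0], 1]
    - [[0.001, 0, 0.0185], [0, 0, 0], 1]

```text
clock: 13.9
ee_pos: [0.4242, -0.3346, 0.0314]
orientation: [[0.204, 0.979, 0.002], [0.979, -0.204, 0.0], [0.001, 0.002, -1.0]]
force: [-1.5, 3.5, 15.4]
width: 0.34
grip_force: 30.0
```

drive_tool:
  targets:
    - [[0, 0, 0], [0, 0, 0], 0.2]
    - [[0, 0, 0], [0, 0, 0], -0.2]
    - [[0, 0, 0], [0, 0, 0], -0.5]
    - [[0, 0, 0], [0, 0, 0], -0.5]
    - [[0, 0, -0.05], [0, 0, 0], -0.5]
    - [[0, 0, -0.12], [0, 0, 0], -1]
    - [[0, 0, -0.2], [0, 0, 0], -1]
    - [[0, 0, -0.28], [0, 0, 0], -1]
    - [[0, 0, -0.28], [0, 0, 0], -1]

```text
clock: 14.8
ee_pos: [0.425, -0.3369, 0.2033]
orientation: [[0.205, 0.979, 0.006], [0.979, -0.205, -0.004], [-0.003, 0.007, -1.0]]
force: [-0.2, -0.5, 0.1]
width: 1.001
grip_force: 0.0
```

```bash
python3 go.py .63 -.257 .2 30
```

```text
at [ 0.425  -0.3369  0.2033] shift [0.2005 0.307  0.007 ] turn [ 0.0018  0.0017 -0.2325] rows 4.4 4.9 t 14.8 w 88.1 g 0.0 j [-17  35  73 109 -38  65  59]
```

drive_tool:
  targets:
    - [[0.2, 0.307, 0], [0, 0, -0.2325], -1]
    - [[0.2, 0.307, 0], [0, 0, -0.2325], -1]
    - [[0.2, 0.307, 0], [0, 0, -0.2325], -1]
    - [[0.2, 0.307, 0], [0, 0, -0.2325], -1]
    - [[0.2, 0.307, 0], [0, 0, -0.2325], -1]
    - [[0.2, 0.307, 0], [0, 0, -0.2325], -1]
    - [[0.2, 0.307, 0], [0, 0, -0.2325], -1]
    - [[0.2, 0.307, 0], [0, 0, -0.2325], -1]
    - [[0.2, 0.307, 0], [0, 0, -0.2325], -1]

```text
clock: 15.7
ee_pos: [0.6273, -0.2558, 0.1983]
orientation: [[-0.497, 0.868, -0.0], [0.868, 0.497, -0.0], [0.0, -0.0, -1.0]]
force: [0.0, 0.1, 0.1]
width: 1.003
grip_force: 0.0
```

```bash
python3 -c "import stack;stack.run('w4')"
python3 - <<'E'
from h import *
from scipy.ndimage import label
for tag in('w4','top'):
    if tag=='top': p,d,c=snap('top'); W=cloud(d,c)
    else: W=np.load('w4.npz')['W']
    m=(W[...,2]>.076)&(W[...,2]<.089)&(np.hypot(W[...,0]-.63,W[...,1]+.257)<.045)
    l,n=label(m); k=np.argmax(np.bincount(l.ravel())[1:])+1; q=W[l==k]
    print(tag,len(q),q.mean(0),cv2.minAreaRect((q[:,:2]*1000).astype(np.float32)))
    w=W[(np.hypot(W[...,0]-.4235,W[...,1]+.335)<.05)&(W[...,2]>.018)&(W[...,2]<.03)]
    if len(w)>20: print(' wax',len(w),w.mean(0),cv2.minAreaRect((w[:,:2]*1000).astype(np.float32)))
    w=W[(np.hypot(W[...,0]-.446,W[...,1]+.092)<.04)&(W[...,2]>.045)&(W[...,2]<.06)]
    if len(w)>20: print(' jar',len(w),w.mean(0),cv2.minAreaRect((w[:,:2]*1000).astype(np.float32)))
E
python3 go.py .63 -.257 .2 30
```

```text
tcp [ 0.62728818 -0.25581629  0.19828049] j [-15.9  41.5  56.6  88.9 -36.2  69.5  77. ] yaw y 29.828499709346403
cube 1612 z 0.0817 mean [ 0.6311 -0.2579] rect [ 630.9 -258.5] [40.1 40.3] 16.9
pk 1746 z 0.0422 mean [ 0.6264 -0.2517] rect [ 595.9 -265.9] [100.8 132. ] 7.4
brick 3176 z 0.034 mean [ 0.6323 -0.2593] rect [ 608.7 -257.6] [127.8 120.6] 6.2
w4 1749 [ 0.63074738 -0.25776349  0.0811199 ] ((630.9446411132812, -258.4762878417969), (40.07304763793945, 40.30307388305664), 16.893972396850586)
 wax 1657 [ 0.4251259  -0.33152732  0.02319327] ((424.3871765136719, -334.0010070800781), (62.19025802612305, 30.612436294555664), 77.95477294921875)
top 140 [ 0.62851476 -0.25518369  0.08164575] ((629.0763549804688, -256.3484802246094), (39.383663177490234, 30.158267974853516), 19.249893188476562)
 wax 242 [ 0.4228915  -0.33610408  0.02421301] ((423.21331787109375, -337.093505859375), (62.055870056152344, 29.890913009643555), 77.6263198852539)
 jar 143 [ 0.44397882 -0.09360611  0.05248452] ((444.6685485839844, -93.71624755859375), (34.00571060180664, 33.77777099609375), 68.8093032836914)
at [ 0.6278 -0.2553  0.1983] shift [-0.0042  0.0018 -0.0028] turn [ 0.     -0.     -0.0005] rows 0.1 0.0 t 15.8 w 88.1 g 0.0 j [-16  41  57  89 -36  69  77]
```

View pics/w4.png

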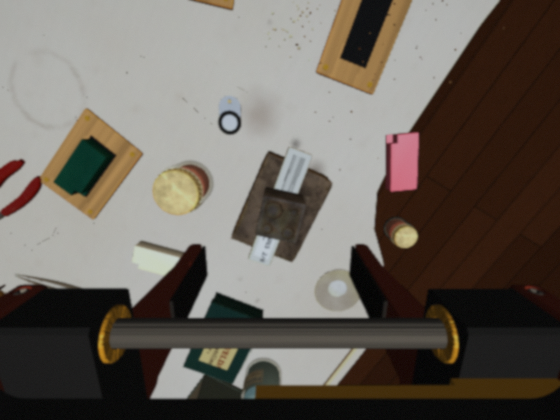

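Cube at (283,210), angle 17°, already in line with the square board at 17.4°. The wax block (at 84,166) is well centred on its board, and the jar (top-camera depth) is too.

```bash
python3 go.py .631 -.258 .2 17 .631 -.258 .068 17
```

```text
at [ 0.6278 -0.2553  0.1983] shift [-0.0065  0.0024 -0.0028] turn [ 0.     -0.      0.0717] rows 0.1 1.5 t 15.8 w 88.1 g 0.0 j [-16  41  57  89 -36  69  77]
at [ 0.6278 -0.2553  0.1983] shift [-0.0065  0.0024  0.2172] turn [ 0.     -0.      0.0717] rows 2.6 1.5 t 15.8 w 88.1 g 0.0 j [-16  41  57  89 -36  69  77]
```

drive_tool:
  targets:
    - [[-0.0065, 0.0025, 0], [0, 0, 0.0717], -1]
    - [[-0.0065, 0.0025, 0], [0, 0, 0.0717], -1]
    - [[-0.0065, 0.0025, 0.06], [0, 0, 0.0717], -1]
    - [[-0.0065, 0.0025, 0.1], [0, 0, 0.0717], -1]
    - [[-0.0065, 0.0025, 0.1], [0, 0, 0.0717], -1]
    - [[-0.0065, 0.0025, 0.1], [0, 0, 0.0717], -1]

```text
clock: 16.4
ee_pos: [0.6316, -0.2578, 0.1387]
orientation: [[-0.294, 0.956, -0.0], [0.956, 0.294, -0.0], [-0.0, -0.0, -1.0]]
force: [-0.5, -0.2, 0.4]
width: 1.005
grip_force: 0.0
```

```bash
python3 go.py .631 -.258 .068 17
```

```text
at [ 0.6316 -0.2578  0.1387] shift [-1.000e-04 -1.000e-03  1.178e-01] turn [-0.0001  0.0001  0.0005] rows 1.4 0.0 t 16.4 w 88.5 g 0.0 j [-16  46  57  91 -42  66  68]
```

drive_tool:
  targets:
    - [[0, -0.001, 0.06], [0, 0, 0], -1]
    - [[0, -0.001, 0.1], [0, 0, 0], -1]
    - [[0, -0.001, 0.118], [0, 0, 0], -1]
    - [[0, -0.001, 0.118], [0, 0, 0], -1]
    - [[0, -0.001, 0.118], [0, 0, 0], 0]
    - [[0, -0.001, 0.118], [0, 0, 0], 1]
    - [[0, -0.001, 0.118], [0, 0, 0], 1]
    - [[0, -0.001, 0.118], [0, 0, 0], 1]
    - [[0, -0.001, 0.118], [0, 0, 0], 1]
    - [[0, -0.001, 0.118], [0, 0, 0], 1]
    - [[0, -0.001, 0.118], [0, 0, 0], 1]
    - [[0, -0.001, 0.118], [0, 0, 0], 1]

```text
clock: 17.6
ee_pos: [0.6312, -0.2576, 0.0674]
orientation: [[-0.294, 0.956, -0.0], [0.956, 0.294, 0.0], [0.0, -0.0, -1.0]]
force: [-0.8, 0.2, 1.6]
width: 0.452
grip_force: 30.0
```

```bash
python3 go.py .52 -.05 .15 17.4 .4125 .14 .15 17.4 .4125 .14 .031 17.4
```

```text
at [ 0.6312 -0.2576  0.0674] shift [ 0.3852 -0.0752 -0.1376] turn [-0.     -0.     -0.0015] rows 5.0 0.0 t 17.6 w 39.8 g 30.000172555446625 j [-14  51  53  94 -46  60  71]
at [ 0.6312 -0.2576  0.0674] shift [ 0.7406 -0.1532 -0.1376] turn [-0.     -0.     -0.0015] rows 9.2 0.0 t 17.6 w 39.8 g 30.000172555446625 j [-14  51  53  94 -46  60  71]
at [ 0.6312 -0.2576  0.0674] shift [ 0.7406 -0.1532  0.0608] turn [-0.     -0.     -0.0015] rows 9.1 0.0 t 17.6 w 39.8 g 30.000172555446625 j [-14  51  53  94 -46  60  71]
```

drive_tool:
  targets:
    - [[0, 0, -0.02], [0, 0, 0], 1]
    - [[0, 0, -0.08], [0, 0, 0], 1]
    - [[0, 0, -0.137], [0, 0, 0], 1]
    - [[0, 0, -0.137], [0, 0, 0], 1]
    - [[0.07, -0.013, -0.137], [0, 0, 0], 1]
    - [[0.14, -0.026, -0.137], [0, 0, 0], 1]
    - [[0.21, -0.04, -0.137], [0, 0, 0], 1]
    - [[0.28, -0.054, -0.137], [0, 0, 0], 1]
    - [[0.34, -0.066, -0.137], [0, 0, 0], 1]
    - [[0.385, -0.075, -0.137], [0, 0, 0], 1]
    - [[0.385, -0.075, -0.137], [0, 0, 0], 1]

```text
clock: 18.7
ee_pos: [0.518, -0.0456, 0.1483]
orientation: [[-0.299, 0.954, -0.004], [0.954, 0.299, 0.003], [0.004, -0.002, -1.0]]
force: [0.7, 0.6, -4.2]
width: 0.454
grip_force: 30.0
```

```bash
python3 go.py .52 -.05 .15 17.4 .4125 .14 .15 17.4
```

```text
at [ 0.518  -0.0456  0.1483] shift [-0.008   0.0009 -0.0028] turn [-0.0008 -0.0013  0.    ] rows 0.1 0.0 t 18.7 w 39.9 g 29.999704957008362 j [-47  34  66 115 -38  57  55]
at [ 0.518  -0.0456  0.1483] shift [ 0.3477 -0.0754 -0.0012] turn [-0.0008 -0.0013  0.    ] rows 4.3 0.0 t 18.7 w 39.9 g 29.999704957008362 j [-47  34  66 115 -38  57  55]
```

drive_tool:
  targets:
    - [[0.06, -0.013, 0.02], [0, 0, 0], 1]
    - [[0.12, -0.026, 0.04], [0, 0, 0], 1]
    - [[0.18, -0.04, 0.06], [0, 0, 0], 1]
    - [[0.23, -0.05, 0.08], [0, 0, 0], 1]
    - [[0.23, -0.05, 0.08], [0, 0, 0], 1]
    - [[0.23, -0.05, 0.08], [0, 0, 0], 1]

```text
clock: 19.3
ee_pos: [0.4509, 0.0729, 0.1014]
orientation: [[-0.296, 0.955, -0.0], [0.955, 0.296, -0.001], [-0.001, -0.0, -1.0]]
force: [-0.3, 0.4, -3.3]
width: 0.452
grip_force: 30.0
```

```bash
python3 go.py .4125 .14 .1 17.4 .4125 .14 .0305 17.4
```

```text
at [0.4509 0.0729 0.1014] shift [ 0.1258 -0.0281  0.0023] turn [-0.0001  0.0002 -0.0012] rows 1.5 0.0 t 19.3 w 39.8 g 29.999297261238098 j [-64  33  66 125 -42  48  46]
at [0.4509 0.0729 0.1014] shift [ 0.1258 -0.0281  0.1181] turn [-0.0001  0.0002 -0.0012] rows 2.1 0.0 t 19.3 w 39.8 g 29.999297261238098 j [-64  33  66 125 -42  48  46]
```

drive_tool:
  targets:
    - [[0.06, -0.013, 0.02], [0, 0, 0], 1]
    - [[0.1, -0.022, 0.03], [0, 0, 0], 1]
    - [[0.126, -0.028, 0.05], [0, 0, 0], 1]
    - [[0.126, -0.028, 0.08], [0, 0, 0], 1]
    - [[0.126, -0.028, 0.095], [0, 0, 0], 1]
    - [[0.126, -0.028, 0.095], [0, 0, 0], 1]
    - [[0.126, -0.028, 0.095], [0, 0, 0], 1]

```text
clock: 20.0
ee_pos: [0.4135, 0.1391, 0.045]
orientation: [[-0.292, 0.956, 0.001], [0.956, 0.292, -0.0], [-0.001, 0.001, -1.0]]
force: [-0.3, -0.1, -2.8]
width: 0.453
grip_force: 30.0
```

```bash
python3 go.py .4125 .14 .0305 17.4
```

```text
at [0.4135 0.1391 0.045 ] shift [ 0.0019 -0.0012  0.0242] turn [ 0.0002  0.0002 -0.0022] rows 0.3 0.0 t 20.0 w 39.8 g 29.99933660030365 j [-69  37  59 130 -51  42  44]
```

drive_tool:
  targets:
    - [[0.001, -0.001, 0.01], [0, 0, 0], 1]
    - [[0.001, -0.001, 0.018], [0, 0, 0], 1]
    - [[0.001, -0.001, 0.0235], [0, 0, 0], 1]
    - [[0.001, -0.001, 0.0235], [0, 0, 0], 1]
    - [[0.001, -0.001, 0.0235], [0, 0, 0], 1]

```text
clock: 20.5
ee_pos: [0.4119, 0.1406, 0.0304]
orientation: [[-0.294, 0.956, 0.0], [0.956, 0.294, 0.0], [0.0, 0.0, -1.0]]
force: [-0.5, -0.5, -3.3]
width: 0.449
grip_force: 30.0
```

drive_tool:
  targets:
    - [[0, 0, 0], [0, 0, 0], 0]
    - [[0, 0, 0], [0, 0, 0], -0.4]
    - [[0, 0, 0], [0, 0, 0], -0.6]
    - [[0, 0, 0], [0, 0, 0], -0.6]
    - [[0, 0, 0], [0, 0, 0], -0.6]
    - [[0, 0, -0.05], [0, 0, 0], -0.6]
    - [[0, 0, -0.1], [0, 0, 0], -0.6]
    - [[0, 0, -0.15], [0, 0, 0], -0.6]
    - [[0, 0, -0.15], [0, 0, 0], -0.6]

```text
clock: 21.4
ee_pos: [0.4133, 0.1411, 0.1229]
orientation: [[-0.295, 0.956, 0.003], [0.956, 0.295, 0.002], [0.001, 0.004, -1.0]]
force: [0.0, 0.8, -0.3]
width: 0.799
grip_force: 0.0
```

```bash
python3 go.py .52 -.05 .15 17.4 .62 -.24 .18 10.5
```

```text
at [0.4133 0.1411 0.1229] shift [-0.3567  0.0762 -0.0453] turn [ 0.0013 -0.0003 -0.0015] rows 4.4 0.0 t 21.4 w 70.3 g 0.0 j [-79  31  72 127 -40  50  35]
at [0.4133 0.1411 0.1229] shift [-0.7084  0.1424 -0.0954] turn [ 0.0012 -0.0004  0.0368] rows 8.7 0.8 t 21.4 w 70.3 g 0.0 j [-79  31  72 127 -40  50  35]
```

drive_tool:
  targets:
    - [[-0.08, 0.017, -0.02], [0, 0, 0], -1]
    - [[-0.16, 0.034, -0.04], [0, 0, 0], -1]
    - [[-0.24, 0.05, -0.05], [0, 0, 0], -1]
    - [[-0.32, 0.068, -0.06], [0, 0, 0], -1]
    - [[-0.4, 0.08, -0.07], [0, 0, 0.01], -1]
    - [[-0.48, 0.096, -0.08], [0, 0, 0.02], -1]
    - [[-0.56, 0.112, -0.09], [0, 0, 0.03], -1]
    - [[-0.64, 0.128, -0.095], [0, 0, 0.0365], -1]
    - [[-0.7, 0.14, -0.095], [0, 0, 0.0365], -1]
    - [[-0.708, 0.142, -0.095], [0, 0, 0.0365], -1]
    - [[-0.708, 0.142, -0.095], [0, 0, 0.0365], -1]
    - [[-0.708, 0.142, -0.095], [0, 0, 0.0365], -1]

```text
clock: 22.6
ee_pos: [0.6179, -0.2388, 0.1765]
orientation: [[-0.184, 0.983, -0.001], [0.983, 0.184, 0.002], [0.002, -0.001, -1.0]]
force: [0.3, 0.0, 0.7]
width: 0.999
grip_force: 0.0
```

```bash
python3 - <<'E'
from h import *
from scipy.ndimage import label
s=bot.read_state(); print(s['ee_pos'],np.round(s['joint_positions']))
for n in('wrist','top','scene'):
    p,d,c=snap(n,'p_%s.png'%n); W=cloud(d,c)
    B=(np.hypot(W[...,0]-.627,W[...,1]+.26)<.085)&(W[...,2]>.028)&(W[...,2]<.055)
    pale=B&(p.min(-1)>np.percentile(p[B].min(-1),70)*0.75)&(p.min(-1)>70)
    l,k=label(pale); i=np.argmax(np.bincount(l.ravel())[1:])+1; 
    q=W[pale]; q2=W[l==i]
    for t in(q2,W[B&(W[...,2]>.0385+(.0005 if n!='wrist' else 0))]): print(n,len(t),t.mean(0).round(4),cv2.minAreaRect((t[:,:2]*1000).astype(np.float32)))
    for nm,x,y,a,b in(('cube',.4125,.14,.04,.055),('wax',.4235,-.335,.018,.03),('jar',.446,-.092,.045,.06)):
        w=W[(np.hypot(W[...,0]-x,W[...,1]-y)<.05)&(W[...,2]>a)&(W[...,2]<b)]
        if len(w)>60: print('  ',n,nm,len(w),cv2.minAreaRect((w[:,:2]*1000).astype(np.float32)))
E
python3 go.py .627 -.26 .18 10.5
```

```text
[ 0.61793285 -0.2388238   0.17651541] [-19.  43.  60.  93. -40.  68.  60.]
wrist 3168 [ 0.6302 -0.2566  0.0421] ((630.3472900390625, -260.42529296875), (41.356781005859375, 130.72055053710938), 11.21491813659668)
wrist 3407 [ 0.6241 -0.2575  0.0427] ((593.4483032226562, -267.06707763671875), (101.19874572753906, 130.89486694335938), 9.987076759338379)
   wrist wax 1494 ((423.8811950683594, -333.8782958984375), (62.67503356933594, 30.78085708618164), 78.50331115722656)
   wrist jar 790 ((448.536865234375, -100.41789245605469), (34.7841682434082, 15.128437042236328), 14.618021011352539)
top 111 [ 0.6218 -0.216   0.0424] ((621.9965209960938, -217.48179626464844), (24.950658798217773, 35.31150436401367), 11.944671630859375)
top 194 [ 0.6281 -0.2595  0.0432] ((623.1357421875, -271.5503845214844), (115.65766143798828, 114.10197448730469), 48.09345245361328)
   top wax 247 ((423.1929931640625, -336.935791015625), (61.882850646972656, 30.517894744873047), 79.44336700439453)
   top jar 147 ((444.1592102050781, -93.71784973144531), (33.5204963684082, 35.18621826171875), 49.58330154418945)
scene 625 [ 0.6312 -0.2649  0.0435] ((631.636962890625, -262.46502685546875), (27.23126792907715, 132.65353393554688), 9.905363082885742)
scene 696 [ 0.6304 -0.2661  0.0433] ((628.566162109375, -268.28173828125), (128.52816772460938, 98.3804931640625), 61.88962936401367)
   scene cube 217 ((413.10791015625, 136.9222412109375), (41.66530990600586, 42.57587432861328), 17.49601173400879)
   scene wax 486 ((424.5889587402344, -335.18621826171875), (63.81705856323242, 30.147884368896484), 77.48931121826172)
   scene jar 198 ((445.2061767578125, -93.32673645019531), (34.42079544067383, 34.329078674316406), 19.979021072387695)
at [ 0.6184 -0.2382  0.1773] shift [-0.0384  0.0073 -0.0046] turn [ 0.     -0.0004  0.001 ] rows 0.5 0.0 t 22.75 w 88.2 g 0.0 j [-19  43  60  93 -40  68  60]
```

View pics/p_wrist.png

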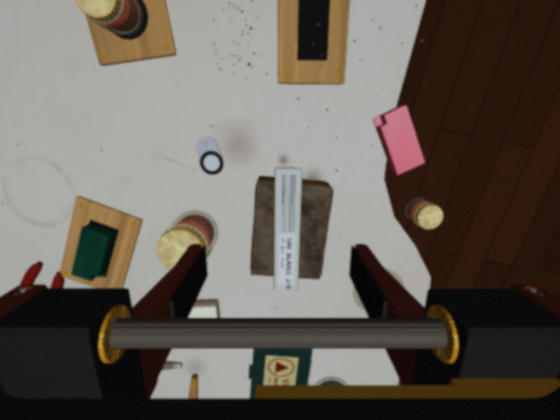

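The packet at (288,228) lies centred across the brick, in line with the fingers. The cube, wax block and jar all check out within about 3 mm of their boards. Now the packet.

```bash
python3 go.py .631 -.261 .09 10.3
```

```text
at [ 0.6184 -0.2382  0.1773] shift [-0.0414  0.0136  0.1454] turn [ 0.     -0.0004  0.0021] rows 1.8 0.0 t 22.75 w 88.2 g 0.0 j [-19  43  60  93 -40  68  60]
```

drive_tool:
  targets:
    - [[-0.0414, 0.0136, 0.03], [0, 0, 0.002], -0.4]
    - [[-0.0414, 0.0136, 0.09], [0, 0, 0.002], -0.4]
    - [[-0.0414, 0.0136, 0.135], [0, 0, 0.002], -0.4]
    - [[-0.0414, 0.0136, 0.145], [0, 0, 0.002], -0.4]
    - [[-0.0414, 0.0136, 0.145], [0, 0, 0.002], -0.4]
    - [[-0.0414, 0.0136, 0.145], [0, 0, 0.002], -0.4]

```text
clock: 23.35
ee_pos: [0.6316, -0.263, 0.092]
orientation: [[-0.178, 0.984, 0.002], [0.984, 0.178, -0.001], [-0.001, 0.001, -1.0]]
force: [0.0, -0.2, 0.8]
width: 0.706
grip_force: 0.0
```

```bash
python3 go.py .631 -.261 .0595 10.3
```

```text
at [ 0.6316 -0.263   0.092 ] shift [ 0.0036 -0.0005  0.0542] turn [ 0.0005  0.0003 -0.0003] rows 0.7 0.0 t 23.35 w 62.1 g 0.0 j [-14  50  55  93 -45  62  64]
```

drive_tool:
  targets:
    - [[0.003, 0, 0.02], [0, 0, 0], -0.4]
    - [[0.003, 0, 0.04], [0, 0, 0], -0.4]
    - [[0.003, 0, 0.0535], [0, 0, 0], -0.4]
    - [[0.003, 0, 0.0535], [0, 0, 0], -0.4]
    - [[0.003, 0, 0.0535], [0, 0, 0], -0.4]

```text
clock: 23.85
ee_pos: [0.6304, -0.2613, 0.0578]
orientation: [[-0.177, 0.984, -0.0], [0.984, 0.177, 0.0], [0.0, -0.0, -1.0]]
force: [0.3, -0.3, -0.4]
width: 0.7
grip_force: 0.0
```

drive_tool:
  targets:
    - [[0, 0, 0], [0, 0, 0], 0.1]
    - [[0, 0, 0], [0, 0, 0], 0.3]
    - [[0, 0, 0], [0, 0, 0], 1]
    - [[0, 0, 0], [0, 0, 0], 1]
    - [[0, 0, 0], [0, 0, 0], 1]
    - [[0, 0, 0], [0, 0, 0], 1]
    - [[0, 0, 0], [0, 0, 0], 1]
    - [[0, 0, 0], [0, 0, 0], 1]

```text
clock: 24.65
ee_pos: [0.6306, -0.2613, 0.0583]
orientation: [[-0.177, 0.984, -0.0], [0.984, 0.177, 0.0], [0.0, -0.0, -1.0]]
force: [0.6, -0.1, -0.5]
width: 0.29
grip_force: 30.0
```

```bash
python3 go.py .611 -.031 .12 10.5 .611 -.031 .0305 10.5
```

```text
at [ 0.6306 -0.2613  0.0583] shift [ 0.3836  0.0359 -0.1028] turn [-0.     -0.     -0.0017] rows 4.8 0.0 t 24.65 w 25.5 g 29.99883860349655 j [-13  52  53  94 -47  59  65]
at [ 0.6306 -0.2613  0.0583] shift [0.3836 0.0359 0.0464] turn [-0.     -0.     -0.0017] rows 4.7 0.0 t 24.65 w 25.5 g 29.99883860349655 j [-13  52  53  94 -47  59  65]
```

drive_tool:
  targets:
    - [[0, 0, -0.02], [0, 0, 0], 1]
    - [[0, 0, -0.06], [0, 0, 0], 1]
    - [[0, 0, -0.1], [0, 0, 0], 1]
    - [[0.06, 0.005, -0.1], [0, 0, 0], 1]
    - [[0.12, 0.011, -0.1], [0, 0, 0], 1]
    - [[0.18, 0.017, -0.1], [0, 0, 0], 1]
    - [[0.24, 0.022, -0.1], [0, 0, 0], 1]
    - [[0.3, 0.028, -0.1], [0, 0, 0], 1]
    - [[0.35, 0.033, -0.1], [0, 0, 0], 1]
    - [[0.3835, 0.036, -0.1], [0, 0, 0], 1]
    - [[0.3835, 0.036, -0.1], [0, 0, 0], 1]
    - [[0.3835, 0.036, -0.05], [0, 0, 0], 1]
    - [[0.3835, 0.036, 0], [0, 0, 0], 1]
    - [[0.3835, 0.036, 0.025], [0, 0, 0], 1]
    - [[0.3835, 0.036, 0.025], [0, 0, 0], 1]
    - [[0.3835, 0.036, 0.025], [0, 0, 0], 1]

```text
clock: 26.25
ee_pos: [0.6116, -0.0323, 0.0443]
orientation: [[-0.176, 0.984, 0.001], [0.984, 0.176, -0.001], [-0.001, 0.001, -1.0]]
force: [0.3, -0.3, -0.4]
width: 0.291
grip_force: 30.0
```

```bash
python3 go.py .611 -.031 .0295 10.5
```

```text
at [ 0.6116 -0.0323  0.0443] shift [ 0.0023 -0.0006  0.0247] turn [ 0.0002  0.0002 -0.0021] rows 0.3 0.0 t 26.25 w 25.6 g 29.998791217803955 j [-37  48  54 105 -49  53  50]
```

drive_tool:
  targets:
    - [[0.002, 0, 0.01], [0, 0, 0], 1]
    - [[0.002, 0, 0.018], [0, 0, 0], 1]
    - [[0.002, 0, 0.0235], [0, 0, 0], 1]
    - [[0.002, 0, 0.0235], [0, 0, 0], 1]
    - [[0.002, 0, 0.0235], [0, 0, 0], 1]

```text
clock: 26.75
ee_pos: [0.6109, -0.0298, 0.0293]
orientation: [[-0.177, 0.984, -0.0], [0.984, 0.177, 0.0], [0.0, -0.0, -1.0]]
force: [-1.0, -0.2, -0.7]
width: 0.292
grip_force: 30.0
```

drive_tool:
  targets:
    - [[0, 0, 0], [0, 0, 0], 0.2]
    - [[0, 0, 0], [0, 0, 0], 0]
    - [[0, 0, 0], [0, 0, 0], -0.3]
    - [[0, 0, 0], [0, 0, 0], -0.3]
    - [[0, 0, 0], [0, 0, 0], -0.3]
    - [[0, 0, -0.05], [0, 0, 0], -0.3]
    - [[0, 0, -0.12], [0, 0, 0], -0.3]
    - [[0, 0, -0.2], [0, 0, 0], -0.3]
    - [[0, 0, -0.28], [0, 0, 0], -0.3]
    - [[0, 0, -0.28], [0, 0, 0], -0.3]

```text
clock: 27.75
ee_pos: [0.6136, -0.0313, 0.2034]
orientation: [[-0.176, 0.984, 0.009], [0.984, 0.176, -0.0], [-0.002, 0.009, -1.0]]
force: [0.5, 0.1, -0.3]
width: 0.649
grip_force: 0.0
```

```bash
python3 - <<'E'
from h import *
s=bot.read_state(); print(s['ee_pos'],np.round(s['joint_positions']),s['clock'])
for n in('wrist','top','scene'):
    p,d,c=snap(n,'q_%s.png'%n); W=cloud(d,c)
    for nm,x,y,a,b,r in(('packet',.611,-.031,.0108,.022,.08),('cube',.4125,.14,.04,.055,.05),('wax',.4235,-.335,.018,.03,.05),('jar',.446,-.092,.045,.06,.05)):
        w=W[(np.hypot(W[...,0]-x,W[...,1]-y)<r)&(W[...,2]>a)&(W[...,2]<b)]
        if len(w)>60: print('  ',n,nm,len(w),w.mean(0).round(4),cv2.minAreaRect((w[:,:2]*1000).astype(np.float32)))
E
```

```text
[ 0.61357994 -0.03132853  0.20338422] [-43.  38.  65.  99. -38.  67.  43.] 27.75
   wrist packet 443 [ 0.5985 -0.0279  0.0117] ((612.6043090820312, -43.60881805419922), (138.29835510253906, 134.09979248046875), 63.970916748046875)
   wrist cube 77 [0.4058 0.1186 0.0421] ((410.6919250488281, 119.62745666503906), (29.392860412597656, 2.5527725219726562), 13.744915962219238)
   wrist jar 832 [ 0.4443 -0.0878  0.0497] ((443.3974304199219, -88.4542465209961), (34.19081497192383, 34.28346633911133), 11.342944145202637)
   top packet 160 [ 0.6059 -0.0482  0.014 ] ((606.607177734375, -40.738014221191406), (131.31198120117188, 126.46727752685547), 63.929874420166016)
   top cube 212 [0.412  0.1358 0.0457] ((411.62298583984375, 135.7294921875), (40.090065002441406, 39.94380569458008), 17.071346282958984)
   top wax 252 [ 0.4228 -0.3356  0.024 ] ((423.0170593261719, -336.87908935546875), (62.38722610473633, 30.67153549194336), 78.73133850097656)
   top jar 141 [ 0.4441 -0.0935  0.0525] ((444.57452392578125, -92.62017059326172), (34.687644958496094, 31.686601638793945), 2.287628173828125)
   scene packet 477 [ 0.6089 -0.0362  0.0146] ((596.868408203125, -27.093528747558594), (147.5138702392578, 100.1464614868164), 85.6694107055664)
   scene cube 217 [0.4125 0.1353 0.0459] ((413.00079345703125, 136.60333251953125), (42.500667572021484, 44.64360809326172), 15.540349960327148)
   scene wax 484 [ 0.4237 -0.3364  0.0245] ((424.7559509277344, -335.03424072265625), (64.33460235595703, 30.353229522705078), 78.85002136230469)
   scene jar 203 [ 0.4449 -0.0948  0.0523] ((444.7296447753906, -92.58636474609375), (34.155540466308594, 35.05924987792969), 9.521401405334473)
```

View pics/q_scene.png

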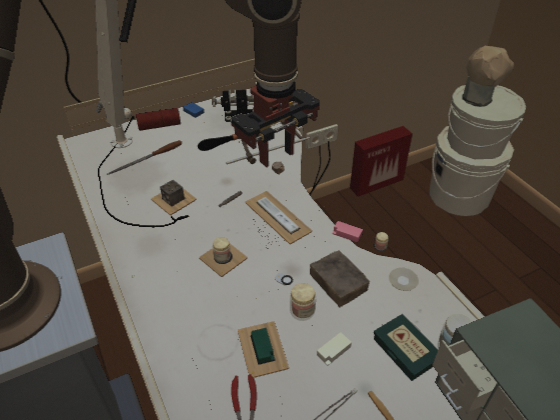

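All four sit on their inlays: packet (279,215), cube (172,195), jar (222,250), wax (263,346). The brick (339,277) is bare and in place. One numeric check on the packet, then I sign off.

```bash
python3 - <<'E'
from h import *
p=cv2.imread('pics/q_scene.png'); c=bot.get_calibration('scene'); f=210/np.tan(np.radians(c['vfov'])/2)
hsv=cv2.cvtColor(p,cv2.COLOR_BGR2HSV)
m=((hsv[...,1]<50)&(hsv[...,2]>90)).astype(np.uint8); n,l,st,_=cv2.connectedComponentsWithStats(m)
i=np.bincount(l[205:225,268:290].ravel(),minlength=n); i[0]=0; i=i.argmax(); v,u=np.nonzero(l==i)
r=np.c_[(u-c['cx'])/f,(v-c['cy'])/f,np.ones(len(u))]@np.array(c['orientation']).T
q=(c['xyz']+r*((.014-c['xyz'][2])/r[:,2])[:,None])[:,:2]
print(len(u),q.mean(0),cv2.minAreaRect((q*1000).astype(np.float32)))
R=cv2.minAreaRect((q*1000).astype(np.float32))
if np.hypot(R[0][0]-611,R[0][1]+31)<7: bot.sign_off(); print('signed off')
E
```

```text
453 [ 0.61051253 -0.03377231] ((610.2514038085938, -32.02593994140625), (26.94895362854004, 131.93740844726562), 10.046418190002441)
the job is handed in; nothing more can be done
signed off
```

The jar, wax block, steel cube and blade packet each stand on their own board, about 5 mm or less off centre by camera and in line, the brick looks unmoved in the last picture, and the job was handed in at about 28 s of robot time; no verdict came back.

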